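# Present the stopper dish to its jar

## Robot

A 6-joint arm with a two-finger parallel gripper is mounted at the origin on the work surface. World frame = base frame: x ahead of the robot, y to its left, z up, the work surface at z = 0. Lengths are in m, angles in rad, forces in N, time in s.
With the tool pointing down it reaches from about 0.35 to 0.975 m from the base axis. Payload 4.9 kg.
Tool frame: the origin (TCP) lies on the centre line of the jaws, within the pads' length; the fingertips stand 22 mm ahead of it and the grasp point (between the pads) lies 3 mm ahead of it (manip.tcp_to_tips is the distance from the TCP to the fingertips, in m); z points along the fingers, x is the direction in which the jaws open and shut, and the axes are right-handed (so a half turn about z gives the same grasp; the last joint's range is limited). The gripper opens to 85 mm and grips with 20 to 120 N. Pads are 22 mm wide; open, the fingers measure 114 mm over their backs; the gripper's body (76 mm by 85 mm) begins 54 mm behind the grasp point. The pads swing forward as they close: fully open they stand 13 mm farther back than shut.
Start: joints at [1.128, 0.053, 1.613, -0, 1.476, -0.119], TCP at [0.199, 0.593, 0.253] pointing down, gripper open.
Joint ranges: [-3.01, 3.01], [-1.01, 2.22], [0.06, 2.58], [-1.02, 4.17], [0.09, 2.62], [-3.14, 3.14]. Speed limits (rad/s): [2.57, 2.57, 3.14, 3.14, 3.14, 3.14].

## Interface

Orientations are given as a unit quaternion [w, x, y, z].
In Python, from plant import manip gives the robot as it stands.
- The arm moves only by the shell command python3 -m pendant 'ROWS'. ROWS is a JSON object of lists of equal length, an entry for each row: "linear": the shift along the tool's x, y, z in cm, a list of three; "rotation": the turn, a rotation vector about the tool's x, y, z in degrees, a list of three; "grip": the closure, from 0 (fully open) to 1 (shut). A call has exactly 10 rows; each row is the pose to reach, as a shift and turn from the pose commanded when the call began, along the tool's axes at that moment; what a row does not reach only later rows make up. A row lasts 1/12 s, in which the tool goes at most 41.7 mm and 7.16 degrees, less where a joint would pass 70% of its speed; a pose out of reach is approached as far as the arm can. A call with a gripper value outside its range is refused whole. The fingers move at their own pace and stop on an object; the grip force is fixed at half the most. Time passes only in rows, so rows that repeat a pose let the fingers close, or fill a call up. It gives the time, the measured TCP pose, the force and the opening at its end, in the units of the state.
- manip.state(): the state, without advancing time (a new reading comes with each control period).
- manip.grab_frame(name): name is "side" or "top"; returns the picture (420x560x3 uint8, red, green, blue); there is no depth.
- manip.calibration(name): a dict with "fx", "fy", "cx", "cy" (pixels), "k1" (the pictures are not rectified: a ray, as slopes to the right and down, at radius r is drawn at 1 + k1 r^2 times it, then the intrinsics apply), "cam_to_world" (4x4, takes a point from camera to world coordinates). Camera axes: x right, y up, looking along -z (the intrinsics and any distortion apply to the point x, -y, -z); pixel columns grow to the right and rows downward; lengths in m; the calibration is good to about 2 mm. A picture is of the moment at which its call begins. calibration takes no time and is no camera call.
- manip.job_done(): hands the job in, once; it reports no verdict.
The state is a dict: "time": time; "joint_pos": joint angles; "joint_vel": joint speeds; "joint_efforts": joint torques, N m; "tool_pos": TCP position; "tool_rot": TCP orientation; "contact_force": force on the tool from outside, world axes, zero at the start; "ft_torque": the same for the moment, N m; "gripper_width": opening from 0.0 (shut) to 1.0 (fully open).
Only numpy, scipy, OpenCV 4.12 (cv2) and the standard library are available. Lean on these libraries where they do the work, as an engineer would, in place of code of your own. Each camera call takes 0.05 s, during which the arm holds its last target. There are 200 camera calls.

## Task

Swing the low lamp arm aside to the left or right, to well over 45 degrees from where it points straight at the robot, so that the dish below is free. Then lift the steel dish by its wooden handle about 10 cm, and only then turn it about a quarter turn, left or right as needed, until its pouring lip points at the open glass jar, keeping it level with the loose wooden ball untouched in its middle. Finish holding the dish still in the air like that; leave the lamp aside and everything else undisturbed.

Things in the scene. Friction and masses are not known exactly. Their poses are not given: they have to be found in the camera images.
- dish: round dished stainless steel plate on the tray, 132 mm across, rim 24 mm high, 72 mm foot, about 0.3 kg. Origin: centre of the foot's underside; z up; its pouring lip (the only tongue on the rim) points along its -x. An arched handle spans it along its y. The inside is a shallow cone that rolls the ball to the middle.
- dish_grip (a point): centre of the wooden bar on top of the arched handle, 105 mm above the dish's underside, straight over the dish's centre. The bar is 72 mm long (along the dish's y), 14 mm wide (along the dish's x, the width to grip) and 16 mm high.
- dish_lip (a point): outer end of the pouring lip, a 34 mm wide steel tongue, 96 mm from the dish's centre along its -x, 26 mm above its underside
- dish_centre (a point): lowest point of the dish's inside, 9 mm above its underside
- ball_center (a point): centre of the loose wooden ball (a jar's stopper), 36 mm in diameter, 18 g, lying in the dish; its top is about 45 mm above the dish's underside
- lamp_arm (a joint): angle of the lamp arm on its upright post; 0: along the lamp's -x (roughly at the robot, over the dish); positive swings the tip to the robot's right (-y), negative left; limits -1.4, 1.4 rad. Friction hinge (0.12 N m), stays where left. The arm is a bar 26 mm wide, 12 mm thick, underside 182 mm above the counter, reaching 225 mm from the post's axis.
- lamp_peg (a point): grip of the lamp arm: middle of a round upright peg 14 mm in diameter standing 42 mm tall on the arm near its tip, 205 mm from the post's axis; the point lies 24 mm above the arm's top, 218 mm above the counter; the peg's top is at 236 mm
- lamp_post (a point): the lamp's hinge axis (vertical), 180 mm above the counter, top of the 20 mm thick post on a round 96 mm foot that is fixed to the counter
- tray: fixed hard silicone tray, 280 x 520 mm (x, y), rim 22 mm high, floor 5 mm thick. Origin: centre of its underside
- jar: open round glass jar on the tray, 76 mm in diameter at the mouth, 105 mm high, at the left or right of the dish. Origin: centre of its underside
- dabba: round stainless steel box with lid, 94 mm in diameter, 82 mm high with its knob, on the tray on the other side of the dish from the jar. Origin: centre of its underside
- spoon: wooden spoon, 245 mm long, lying along the far side of the tray. Bystander; origin under its middle
- tub: clear plastic tub with white snap lid, 108 x 138 x 72 mm, on the counter at the right. Bystander; origin under its centre
- bowl: white ceramic bowl, 136 mm across, 55 mm high, on the counter at the left. Bystander; origin under its centre
- tumbler: steel tumbler, 68 mm in diameter, 95 mm high, at the far left. Bystander; origin under its centre
- mill: dark wooden pepper mill, 54 mm in diameter, 145 mm high, at the far right. Bystander; origin under its centre
- lamp: the lamp's fixed foot and post (see lamp_post); origin on the counter under the post
Things that resemble listed ones, but are neither listed nor needed, are in the scene too. What is shaped like the jar but yellow is not meant. Leave any green look-alike of the dish alone.

How it is judged:
By the outcome, as a careful person would: the job done as asked, in the order asked, and still so for the second after the job is handed in, while the arm keeps its last pose, push and grip.
It also fails if it takes over 58 s, if anything falls off the work surface, if the arm or the gripper's body presses on something with over 40 N, if the wrist force passes 120 N, or if a joint passes its speed limit or range.

## Working session

There is one attempt and no reset: what is moved stays moved. The work goes in short steps, Python scripts to look and compute and a shell command to move; the robot and the scene stay as the last step left them, time stands still between calls to the robot, and variables do not carry over. Pictures are saved under pics/ and viewed, about 8 in all and at most 12, crops included, and the job is handed in when it is done.

```bash
mkdir -p pics
cat > h.py <<'E'
import numpy as np, cv2
from plant import manip
def grab(n,f):
    im=manip.grab_frame(n); cv2.imwrite('pics/'+f,cv2.cvtColor(im,cv2.COLOR_RGB2BGR)); return im
def ray(n,u,v):
    c=manip.calibration(n); xd=(u-c['cx'])/c['fx']; yd=(v-c['cy'])/c['fy']
    x,y=xd,yd
    for _ in range(20):
        s=1+c['k1']*(x*x+y*y); x,y=xd/s,yd/s
    T=np.array(c['cam_to_world']); return T[:3,3],T[:3,:3]@np.array([x,-y,-1.])
def onz(n,u,v,z):
    o,d=ray(n,u,v); return o+d*(z-o[2])/d[2]
def proj(n,p):
    c=manip.calibration(n); T=np.array(c['cam_to_world']); q=T[:3,:3].T@(np.array(p)-T[:3,3])
    x,y=q[0]/-q[2],-q[1]/-q[2]; s=1+c['k1']*(x*x+y*y)
    return np.array([c['fx']*x*s+c['cx'],c['fy']*y*s+c['cy']])
E
python3 - <<'E'
from h import *
np.set_printoptions(precision=3,suppress=True)
a=grab('top','t0.png');b=grab('side','s0.png')
for n in('top','side'):print(manip.calibration(n))
print(manip.state())
E
```

```text
{'fx': 516.0566241064206, 'fy': 516.0566241064206, 'cx': 267.9797475464752, 'cy': 198.98002922085377, 'k1': -0.039018994042321856, 'cam_to_world': array([[ 0.054,  0.979, -0.199,  0.173],
       [-0.999,  0.054, -0.007, -0.025],
       [ 0.004,  0.199,  0.98 ,  1.608],
       [ 0.   ,  0.   ,  0.   ,  1.   ]])}
{'fx': 479.94565472277327, 'fy': 479.94565472277327, 'cx': 285.27687282431805, 'cy': 215.1002758189122, 'k1': -0.12811724828831844, 'cam_to_world': array([[ 0.799,  0.405, -0.445, -0.069],
       [-0.601,  0.527, -0.6  , -0.75 ],
       [-0.008,  0.747,  0.665,  0.975],
       [ 0.   ,  0.   ,  0.   ,  1.   ]])}
{'time': 0.1, 'joint_pos': array([ 1.128,  0.053,  1.614,  0.   ,  1.476, -0.119]), 'joint_vel': array([ 0.   , -0.001, -0.001, -0.001, -0.   ,  0.001]), 'joint_efforts': array([  0.001, -39.49 , -37.136,  -0.   ,   0.004,  -0.   ]), 'tool_pos': array([0.199, 0.592, 0.252]), 'tool_rot': array([ 0.   ,  0.812,  0.584, -0.001]), 'contact_force': array([-0.297, -0.161,  0.32 ]), 'ft_torque': array([-0.03 ,  0.015,  0.018]), 'gripper_width': 1.0012471181607725}
```

View pics/t0.png

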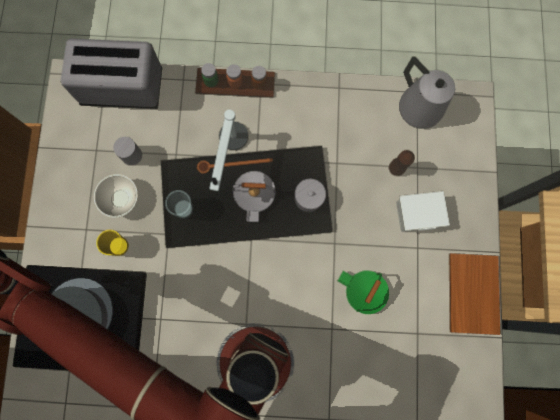

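View pics/s0.png

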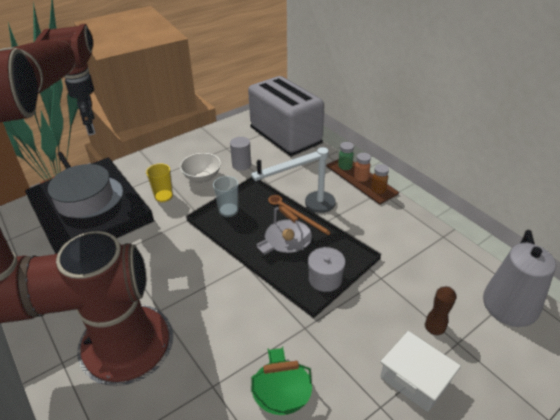

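Candidates seen: the steel dish is at top (253,192), and the green look-alike at (368,290) is not meant. The clear jar is at (180,205), and the yellow look-alike at (112,243) is not meant. The lamp arm runs from its post at (229,117) to the peg at about (214,183). The lip points at the robot, and the jar is on the left. I'll check this in a close crop.

Run:
```python
from h import *
np.set_printoptions(precision=3,suppress=True)
a=cv2.imread('pics/t0.png')[95:245,155:340]; b=cv2.imread('pics/s0.png')[140:290,205:390]
f=lambda x:cv2.resize(x,None,fx=4,fy=4,interpolation=cv2.INTER_CUBIC)
cv2.imwrite('pics/c0.png',np.hstack([cv2.resize(x,(400,324*1),interpolation=cv2.INTER_CUBIC) if 0 else cv2.resize(x,None,fx=2.16,fy=2.16) for x in(a,b)]))
cv2.imwrite('pics/ct.png',f(a))
for n,u,v,z,l in[('top',214,183,.236,'peg'),('side',259,161,.236,'peg'),('top',229,115,.194,'post'),('side',322,152,.194,'post'),('top',254,185,.113,'grip'),('top',180,205,.11,'jar'),('top',311,195,.08,'dabba')]:print(l,n,onz(n,u,v,z))
```

```text
peg top [0.488 0.134 0.236]
peg side [0.499 0.133 0.236]
post top [0.702 0.111 0.194]
post side [0.701 0.109 0.194]
grip top [0.517 0.029 0.113]
jar top [0.445 0.244 0.11 ]
dabba top [ 0.503 -0.144  0.08 ]
```

View pics/ct.png

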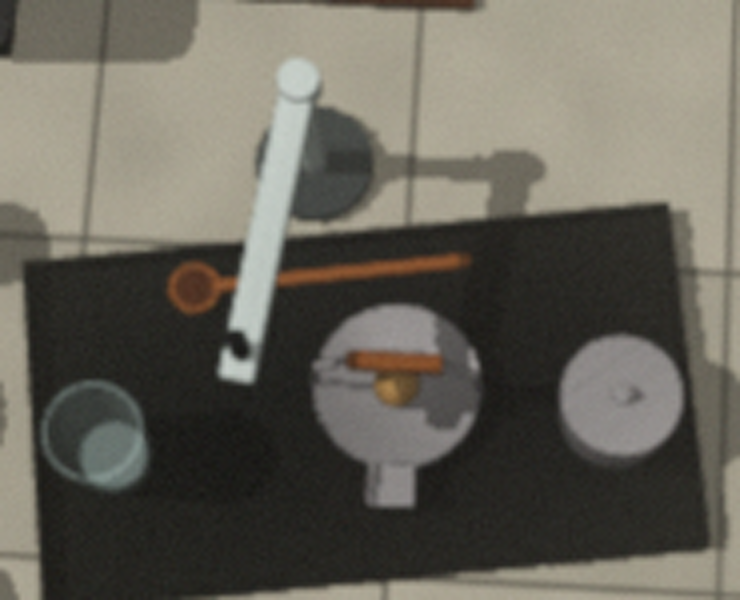

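The crop shows the real steel dish, with its bar centre at crop (395,362) and its lip at (391,508) toward the robot. The black peg is at crop (238,343), and the clear jar's mouth is at crop (93,432). The peg measures 0.205 m from the post, which matches its spec. I'll move above the peg while computing the dish and jar geometry.

```bash
python3 -m pendant '{"linear":[[0,0,-2],[-2,2.6,-4],[-5,6,-5],[-8,10,-5],[-11,14,-5],[-14,17.5,-5],[-17,21,-5],[-20,25,-5],[-22,28,-5],[-24,30,-5]],"rotation":[[0,0,0],[0,0,-2],[0,0,-4],[0,0,-6],[0,0,-8],[0,0,-10],[0,0,-12],[0,0,-12],[0,0,-12],[0,0,-12]],"grip":[0,0.2,0.4,0.4,0.4,0.4,0.4,0.4,0.4,0.4]}'
cat >> h.py <<'E'
def go(x,y,z,yaw):
    "shift in tool cm and turn about tool z (deg) to reach TCP x,y,z with jaw direction yaw"
    from scipy.spatial.transform import Rotation as Ro
    s=manip.state(); q=s['tool_rot']; R=Ro.from_quat([q[1],q[2],q[3],q[0]]).as_matrix()
    y0=np.degrees(np.arctan2(R[1,0],R[0,0]))
    Rd=Ro.from_euler('z',yaw,degrees=True).as_matrix()@np.diag([1,-1,-1.])
    print('now',s['tool_pos'].round(4),'yaw %.1f'%y0,'shift',(R.T@(np.array([x,y,z])-s['tool_pos'])*100).round(2),'rot',np.degrees(Ro.from_matrix(R.T@Rd).as_rotvec()).round(2),'t',round(s['time'],2),'F',s['contact_force'].round(1),'w',round(s['gripper_width'],3))
E
python3 - <<'E'
from h import *
np.set_printoptions(precision=3,suppress=True)
c=lambda u,v:('top',155+u/4,95+v/4)
g=onz(*c(395,362),.118);e1=onz(*c(348,358),.118);e2=onz(*c(442,365),.118)
l=onz(*c(391,508),.031);d=onz(*c(397,387),.029);j1=onz(*c(93,432),.11);j2=onz(*c(113,455),.01);pg=onz(*c(234,337),.236)
A=lambda v:np.degrees(np.arctan2(v[1],v[0]))
print('grip',g,'len',np.linalg.norm(e1-e2),'bar dir',A(e1-e2),'\nlip',l,'c',d,'dir',A(l-d),A(l-g),'\njar',j1,j2,A(j1-g),A(j2-g),'peg',pg)
go(.499,.134,.26,83)
E
```

```text
time: 0.93
tool_pos: [0.3975, 0.2841, 0.3029]
tool_rot: [-0.0, 0.746, 0.666, -0.0]
contact_force: [0.8, 0.0, 0.4]
gripper_width: 0.602
grip [0.514 0.03  0.118] len 0.06981510168181264 bar dir 88.7746039063825 
lip [0.418 0.029 0.031] c [0.514 0.03  0.029] dir -179.33678643900114 -179.65596081350404 
jar [0.45 0.25 0.11] [0.451 0.251 0.01 ] 106.06264361578306 105.75290738227014 peg [0.498 0.136 0.236]
now [0.398 0.284 0.303] yaw 83.5 shift [-13.76  11.8    4.29] rot [-0.    0.01  0.46] t 0.93 F [0.8 0.  0.4] w 0.602
```

```bash
python3 -m pendant '{"linear":[[-2,1.7,0],[-4,3.5,0],[-6,5.2,0.5],[-8,7,1],[-10,8.6,1.5],[-12,10.3,2],[-13.7,11.8,2.5],[-13.7,11.8,2.8],[-13.7,11.8,2.8],[-13.7,11.8,2.8]],"rotation":[[0,0,0],[0,0,0],[0,0,0],[0,0,0],[0,0,0],[0,0,0],[0,0,0],[0,0,0],[0,0,0],[0,0,0]],"grip":[0.4,0.4,0.4,0.4,0.4,0.4,0.4,0.4,0.4,0.4]}'
python3 - <<'E'
from h import *
b=grab('side','s1.png');a=grab('top','t1.png')
f=lambda n,x:cv2.resize(cv2.imread('pics/'+n)[x[0]:x[0]+140,x[1]:x[1]+130],None,fx=3,fy=3,interpolation=cv2.INTER_CUBIC)
cv2.imwrite('pics/c1.png',np.hstack([f('s1.png',(90,195)),f('t1.png',(95,155))]))
go(.499,.134,.223,83)
E
```

```text
time: 1.77
tool_pos: [0.498, 0.1367, 0.2747]
tool_rot: [-0.001, 0.746, 0.666, -0.0]
contact_force: [0.7, -0.2, 0.6]
gripper_width: 0.599
now [0.4981 0.1372 0.2755] yaw 83.5 shift [-0.31  0.12  5.25] rot [ 0.01 -0.02  0.52] t 1.87 F [-0.8 -0.9  0.8] w 0.604
```

View pics/c1.png

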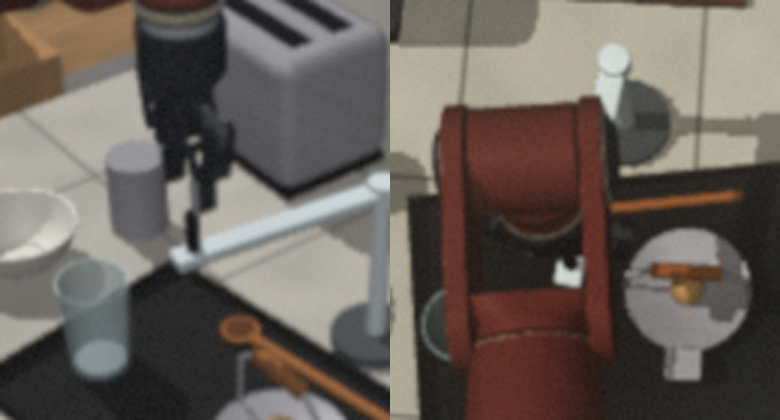

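The side crop shows the peg (193,230) just below and between the two fingertips (172,175) and (207,200). I'll descend and loosely cage it.

```bash
python3 -m pendant '{"linear":[[-0.2,0.1,0.5],[-0.2,0.1,1.5],[-0.2,0.1,2.5],[-0.2,0.1,3.5],[-0.2,0.1,4.5],[-0.2,0.1,5.2],[-0.2,0.1,5.2],[-0.2,0.1,5.2],[-0.2,0.1,5.2],[-0.2,0.1,5.2]],"rotation":[[0,0,0],[0,0,0],[0,0,0],[0,0,0],[0,0,0],[0,0,0],[0,0,0],[0,0,0],[0,0,0],[0,0,0]],"grip":[0.4,0.4,0.4,0.4,0.4,0.4,0.5,0.6,0.7,0.7]}'
python3 - <<'E'
from h import *
from numpy import *
go(.499,.134,.223,83)
s=manip.state()['tool_pos']; P=array([.7015,.110]); r=.205
for k in range(0,66,6):
    w=173.3-k; x,y=P+r*array([cos(radians(w)),sin(radians(w))]); go(x,y,.223,w-90)
E
```

```text
time: 2.7
tool_pos: [0.4998, 0.1343, 0.2241]
tool_rot: [0.0, 0.746, 0.666, 0.001]
contact_force: [0.2, -0.8, -0.2]
gripper_width: 0.299
now [0.4998 0.1343 0.2241] yaw 83.4 shift [-0.04 -0.07  0.11] rot [ 0.08 -0.02  0.45] t 2.7 F [ 0.2 -0.8 -0.2] w 0.299
now [0.4998 0.1343 0.2241] yaw 83.4 shift [-0.06 -0.18  0.11] rot [ 0.08 -0.02  0.15] t 2.7 F [ 0.2 -0.8 -0.2] w 0.299
now [0.4998 0.1343 0.2241] yaw 83.4 shift [ 2.08 -0.06  0.11] rot [ 0.08 -0.02  6.15] t 2.7 F [ 0.2 -0.8 -0.2] w 0.299
now [0.4998 0.1343 0.2241] yaw 83.4 shift [4.2  0.28 0.11] rot [ 0.08 -0.03 12.15] t 2.7 F [ 0.2 -0.8 -0.2] w 0.299
now [0.4998 0.1343 0.2241] yaw 83.4 shift [6.27 0.84 0.12] rot [ 0.08 -0.03 18.15] t 2.7 F [ 0.2 -0.8 -0.2] w 0.299
now [0.4998 0.1343 0.2241] yaw 83.4 shift [8.27 1.61 0.12] rot [ 0.07 -0.04 24.15] t 2.7 F [ 0.2 -0.8 -0.2] w 0.299
now [0.4998 0.1343 0.2241] yaw 83.4 shift [10.18  2.59  0.12] rot [ 0.07 -0.04 30.15] t 2.7 F [ 0.2 -0.8 -0.2] w 0.299
now [0.4998 0.1343 0.2241] yaw 83.4 shift [11.98  3.77  0.12] rot [ 0.07 -0.04 36.15] t 2.7 F [ 0.2 -0.8 -0.2] w 0.299
now [0.4998 0.1343 0.2241] yaw 83.4 shift [13.64  5.12  0.12] rot [ 0.07 -0.05 42.15] t 2.7 F [ 0.2 -0.8 -0.2] w 0.299
now [0.4998 0.1343 0.2241] yaw 83.4 shift [15.16  6.64  0.13] rot [ 0.07 -0.05 48.15] t 2.7 F [ 0.2 -0.8 -0.2] w 0.299
now [0.4998 0.1343 0.2241] yaw 83.4 shift [16.5   8.31  0.13] rot [ 0.06 -0.06 54.15] t 2.7 F [ 0.2 -0.8 -0.2] w 0.299
now [0.4998 0.1343 0.2241] yaw 83.4 shift [17.67 10.12  0.13] rot [ 6.000e-02 -6.000e-02  6.015e+01] t 2.7 F [ 0.2 -0.8 -0.2] w 0.299
```

```bash
python3 -m pendant '{"linear":[[1,-0.1,0],[2.1,0,0],[3.2,0.1,0],[4.2,0.3,0],[5.2,0.5,0],[6.3,0.9,0],[7.3,1.2,0],[8.3,1.6,0],[9.3,2.1,0],[10.2,2.6,0]],"rotation":[[0,0,3],[0,0,6],[0,0,9],[0,0,12],[0,0,15],[0,0,18],[0,0,21],[0,0,24],[0,0,27],[0,0,30]],"grip":[0.7,0.7,0.7,0.7,0.7,0.7,0.7,0.7,0.7,0.7]}'
python3 - <<'E'
from h import *
from numpy import *
s=manip.state()['tool_pos']; P=array([.7015,.110]); r=.205
print(degrees(arctan2(s[1]-.11,s[0]-.7015)),hypot(s[1]-.11,s[0]-.7015))
for w in (135,125,115,110,106):
    x,y=P+r*array([cos(radians(w)),sin(radians(w))]); go(x,y,.223,w-90)
E
```

```text
time: 3.53
tool_pos: [0.5372, 0.2332, 0.224]
tool_rot: [0.0, 0.894, 0.449, 0.0]
contact_force: [-0.4, 0.2, 0.4]
gripper_width: 0.303
143.13763226682448 0.20541563898460463
now [0.5372 0.2332 0.224 ] yaw 53.3 shift [2.9  0.26 0.1 ] rot [ 0.02 -0.03  8.31] t 3.53 F [-0.4  0.2  0.4] w 0.303
now [0.5372 0.2332 0.224 ] yaw 53.3 shift [6.38 1.08 0.11] rot [ 1.000e-02 -3.000e-02  1.831e+01] t 3.53 F [-0.4  0.2  0.4] w 0.303
now [0.5372 0.2332 0.224 ] yaw 53.3 shift [9.66 2.49 0.11] rot [ 1.000e-02 -3.000e-02  2.831e+01] t 3.53 F [-0.4  0.2  0.4] w 0.303
now [0.5372 0.2332 0.224 ] yaw 53.3 shift [11.2   3.41  0.11] rot [ 1.000e-02 -3.000e-02  3.331e+01] t 3.53 F [-0.4  0.2  0.4] w 0.303
now [0.5372 0.2332 0.224 ] yaw 53.3 shift [12.36  4.24  0.11] rot [ 1.000e-02 -3.000e-02  3.731e+01] t 3.53 F [-0.4  0.2  0.4] w 0.303
```

```bash
python3 -m pendant '{"linear":[[1.4,0.1,0],[2.9,0.3,0],[4.3,0.5,0],[5.7,0.9,0],[7.1,1.3,0],[8.4,1.9,0],[9.7,2.5,0],[10.9,3.2,0],[11.9,3.9,0],[12.3,4.2,0]],"rotation":[[0,0,4],[0,0,8],[0,0,12],[0,0,16],[0,0,20],[0,0,24],[0,0,28],[0,0,32],[0,0,35],[0,0,37]],"grip":[0.7,0.7,0.7,0.7,0.7,0.7,0.7,0.7,0.7,0.7]}'
python3 - <<'E'
from h import *
from numpy import *
s=manip.state()['tool_pos']; print(degrees(arctan2(s[1]-.11,s[0]-.7015)),hypot(s[1]-.11,s[0]-.7015))
go(*s,0)
E
```

```text
time: 4.37
tool_pos: [0.645, 0.307, 0.2238]
tool_rot: [-0.0, 0.99, 0.142, 0.0]
contact_force: [-0.4, -0.3, 0.3]
gripper_width: 0.304
105.99578239861584 0.20496126396187248
now [0.645  0.307  0.2238] yaw 16.3 shift [0. 0. 0.] rot [-0.02 -0.05 16.32] t 4.37 F [-0.4 -0.3  0.3] w 0.304
```

```bash
python3 -m pendant '{"linear":[[0,0,0],[0,0,0],[0,0,0],[0,0,-0.5],[0,0,-1.5],[0,0,-3],[0,0,-5],[0,0,-7],[0,0,-7.5],[0,0,-7.5]],"rotation":[[0,0,0],[0,0,0],[0,0,0],[0,0,0],[0,0,0],[0,0,0],[0,0,0],[0,0,0],[0,0,0],[0,0,0]],"grip":[0.6,0.5,0.4,0.4,0.4,0.4,0.4,0.4,0.4,0.4]}'
python3 - <<'E'
from h import *
go(.514,.030,.20,0)
E
```

```text
time: 5.2
tool_pos: [0.6449, 0.3069, 0.3032]
tool_rot: [-0.001, 0.99, 0.143, 0.003]
contact_force: [0.1, 0.4, 1.0]
gripper_width: 0.6
now [0.6449 0.3069 0.3032] yaw 16.5 shift [-20.47  22.85  10.16] rot [-0.08 -0.4  16.46] t 5.2 F [0.1 0.4 1. ] w 0.6
```

```bash
python3 -m pendant '{"linear":[[-2,2.2,0],[-5,5.5,0],[-8,9,0],[-11,12.2,0],[-14,15.6,0],[-17,19,1],[-19.5,21.7,3],[-20.5,22.9,5],[-20.5,22.9,8],[-20.5,22.9,10]],"rotation":[[0,0,2],[0,0,4],[0,0,6],[0,0,8],[0,0,10],[0,0,12],[0,0,14],[0,0,16],[0,0,16],[0,0,16]],"grip":[0.4,0.4,0.4,0.4,0.4,0.4,0.4,0.4,0.4,0.4]}'
python3 - <<'E'
from h import *
b=grab('side','s2.png');a=grab('top','t2.png')
f=lambda n,x:cv2.resize(cv2.imread('pics/'+n)[x[0]:x[0]+150,x[1]:x[1]+130],None,fx=3,fy=3,interpolation=cv2.INTER_CUBIC)
cv2.imwrite('pics/c2.png',np.hstack([f('s2.png',(120,220)),f('t2.png',(95,165))]))
go(.514,.030,.11,0)
E
```

```text
time: 6.03
tool_pos: [0.5097, 0.0273, 0.1948]
tool_rot: [-0.0, 1.0, 0.002, -0.002]
contact_force: [-0.7, -0.4, -0.1]
gripper_width: 0.596
now [0.5084 0.0285 0.1928] yaw 0.4 shift [ 0.64 -0.14  8.27] rot [-0.05  0.57  0.39] t 6.13 F [-0.8  0.3  0.4] w 0.601
```

View pics/c2.png

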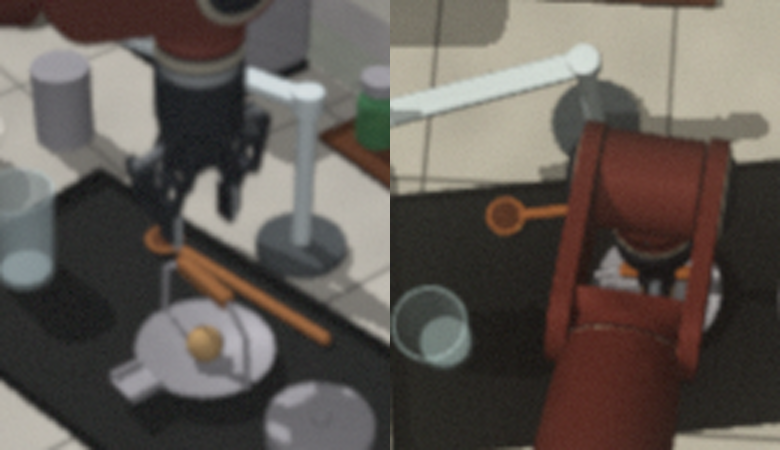

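The lamp arm is now well aside, at about 105° world. The bar is at side crop (205,274), below the jaws. I'll cross-check its position from the side view.

Run:
```python
from h import *
for z in(.110,.118):print(onz('side',220+205/3,120+274/3,z).round(4))
# orange mask of bar in side view
im=cv2.imread('pics/s2.png');h=cv2.cvtColor(im,cv2.COLOR_BGR2HSV)
m=cv2.inRange(h,(5,110,60),(20,255,255));n,l,st,c=cv2.connectedComponentsWithStats(m)
for i in range(1,n):
    if st[i,4]>15:print(st[i],c[i].round(1))
print('bar proj',proj('side',[.514,.03,.11]),'top/t2',proj('top',[.514,.03,.118]))
go(.514,.03,.113,0)
```

```text
[0.5249 0.0382 0.11  ]
[0.5194 0.0309 0.118 ]
[  74    5  211   93 6375] [140.4  45.5]
[ 2 58 12  9 32] [ 7.9 61.2]
[26 62  9  7 22] [30.  64.3]
[68 65 13  8 25] [72.1 67.8]
[15 66  8 10 18] [19.  71.3]
[ 4 69  7 10 20] [ 7.2 73.2]
[73 76  9 11 29] [76.  80.7]
[105  80  14  14  47] [109.6  86.6]
[32 83 10  9 19] [37.  87.7]
[39 87 12 10 33] [44.7 91.3]
[25 90  7  8 22] [27.9 93.8]
[201  93  12   9  21] [205.9  97.9]
[31 95 11 14 37] [ 36.6 101. ]
[50 95 18  8 31] [60.3 98.2]
[176  95  11   7  20] [180.6  98.4]
[108  96   8   9  23] [111.8 100.5]
[16 98  8  7 18] [19.4 99.8]
[24 99  8  8 20] [ 27.2 102.8]
[233 100  44  33 388] [255.8 117.4]
[273 101  11  12  42] [276.9 106.4]
[120 102   6   7  19] [122.1 104.9]
[256 103   7   8  19] [258.5 105.7]
[ 55 104  11   8  22] [ 59.6 107.3]
[131 104   5   9  17] [132.5 108.4]
[156 104  17  14  67] [164.  111.2]
[ 81 106  11   6  16] [ 85.5 108. ]
[201 107  10   6  19] [205.4 109.6]
[173 109  15   8  30] [181.1 111.5]
[189 109  13  10  42] [194.7 113.6]
[212 109  11   7  28] [216.1 111.4]
[277 111   7   9  24] [280.  114.4]
[271 121  15   8  41
[... 416 characters left out ...]
07.8]
[279 202  51  33 397] [299.8 216.7]
[ 86 206   8   8  24] [ 89.6 209.9]
[ 82 220  14  12  40] [ 87.8 224.3]
[437 288  18  16 220] [445.5 295.3]
[426 314  19  20 155] [435.5 325.5]
[114 322   9   8  22] [117.7 325.8]
[102 330  14  10  38] [109.1 335.7]
[117 335   9  15  30] [121.4 341.8]
[114 346   8   8  21] [117.  350.6]
[133 348  10  12  24] [137.2 353.4]
[147 355   5   8  17] [149.4 359.1]
[264 362  34  11 233] [280.3 366.6]
[124 366   7   8  20] [126.8 369.3]
[128 372   9   7  18] [131.5 375. ]
bar proj [286.98111644 214.5274468 ] top/t2 [253.64211673 185.44844786]
now [0.5084 0.0285 0.1928] yaw 0.4 shift [ 0.64 -0.14  7.97] rot [-0.05  0.57  0.39] t 6.13 F [-0.8  0.3  0.4] w 0.601
```

```bash
python3 -m pendant '{"linear":[[0.2,0,0],[0.5,-0.1,0],[0.7,-0.2,0.5],[0.7,-0.2,1.5],[0.7,-0.2,2.5],[0.7,-0.2,3.5],[0.7,-0.2,4],[0.7,-0.2,4],[0.7,-0.2,4],[0.7,-0.2,4]],"rotation":[[0,0,0],[0,0,0],[0,0,0],[0,0,0],[0,0,0],[0,0,0],[0,0,0],[0,0,0],[0,0,0],[0,0,0]],"grip":[0.4,0.4,0.4,0.4,0.4,0.4,0.4,0.4,0.4,0.4]}'
python3 - <<'E'
from h import *
go(.516,.031,.113,0)
E
```

```text
time: 6.97
tool_pos: [0.5191, 0.0308, 0.1586]
tool_rot: [0.0, 1.0, 0.004, 0.0]
contact_force: [0.1, 0.3, 0.5]
gripper_width: 0.601
now [0.5191 0.0308 0.1586] yaw 0.4 shift [-0.32 -0.02  4.55] rot [ 0.   -0.02  0.45] t 6.97 F [0.1 0.3 0.5] w 0.601
```

```bash
python3 -m pendant '{"linear":[[-0.2,0,0],[-0.3,0,0.3],[-0.3,0,1],[-0.3,0,1.8],[-0.3,0,2.6],[-0.3,0,3.4],[-0.3,0,4],[-0.3,0,4.4],[-0.3,0,4.5],[-0.3,0,4.5]],"rotation":[[0,0,0],[0,0,0.4],[0,0,0.4],[0,0,0.4],[0,0,0.4],[0,0,0.4],[0,0,0.4],[0,0,0.4],[0,0,0.4],[0,0,0.4]],"grip":[0.4,0.4,0.4,0.4,0.4,0.4,0.4,0.4,0.4,0.4]}'
python3 - <<'E'
from h import *
b=grab('side','s3.png')
cv2.imwrite('pics/c3.png',cv2.resize(b[140:280,225:365,::-1],None,fx=4,fy=4,interpolation=cv2.INTER_CUBIC))
go(.516,.031,.113,0)
E
```

```text
time: 7.8
tool_pos: [0.5157, 0.0308, 0.1128]
tool_rot: [-0.0, 1.0, 0.0, -0.0]
contact_force: [0.3, 0.3, 0.8]
gripper_width: 0.604
now [0.5161 0.0308 0.1133] yaw 0.0 shift [-0.01 -0.02  0.03] rot [-0.   -0.    0.05] t 7.85 F [0.6 1.  0.9] w 0.601
```

View pics/c3.png

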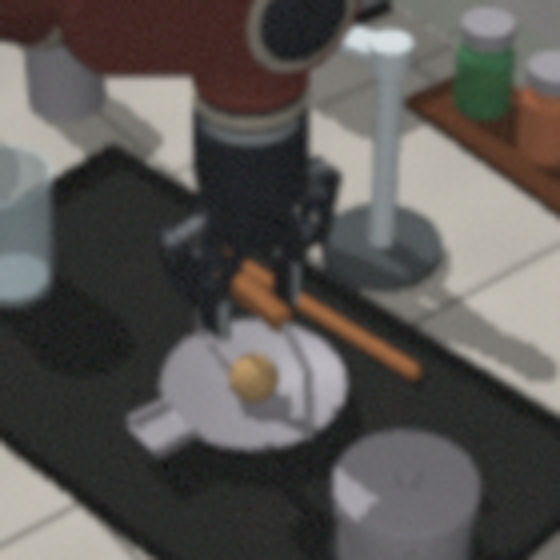

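The jaws straddle the bar: the fingers are at (215,310) and (300,285), with the bar between them. The ball (253,378) sits in the middle. I'll close slowly.

```bash
python3 -m pendant '{"linear":[[0,0,0],[0,0,0],[0,0,0],[0,0,0],[0,0,0],[0,0,0],[0,0,0],[0,0,0],[0,0,0],[0,0,0]],"rotation":[[0,0,0],[0,0,0],[0,0,0],[0,0,0],[0,0,0],[0,0,0],[0,0,0],[0,0,0],[0,0,0],[0,0,0]],"grip":[0.5,0.6,0.65,0.7,0.74,0.78,0.81,0.84,0.87,1]}'
python3 -m pendant '{"linear":[[0,0,0],[0,0,0],[0,0,0],[0,0,0],[0,0,0],[0,0,0],[0,0,-0.1],[0,0,-0.2],[0,0,-0.35],[0,0,-0.5]],"rotation":[[0,0,0],[0,0,0],[0,0,0],[0,0,0],[0,0,0],[0,0,0],[0,0,0],[0,0,0],[0,0,0],[0,0,0]],"grip":[1,1,1,1,1,1,1,1,1,1]}'
python3 - <<'E'
from h import *
go(.516,.031,.213,0)
E
```

```text
time: 8.68
tool_pos: [0.516, 0.0308, 0.1133]
tool_rot: [0.0, 1.0, 0.0, -0.0]
contact_force: [0.4, 0.0, 0.7]
gripper_width: 0.153
time: 9.52
tool_pos: [0.5154, 0.0309, 0.1178]
tool_rot: [-0.0, 1.0, 0.0, -0.001]
contact_force: [-0.5, 0.0, -2.1]
gripper_width: 0.152
now [0.5154 0.0309 0.1178] yaw 0.1 shift [ 0.04 -0.02 -9.52] rot [-0.01  0.07  0.05] t 9.52 F [-0.5  0.  -2.1] w 0.152
```

```bash
python3 -m pendant '{"linear":[[0,0,-0.2],[0,0,-0.5],[0,0,-0.9],[0,0,-1.4],[0,0,-1.9],[0,0,-2.4],[0,0,-2.9],[0,0,-3.4],[0,0,-3.9],[0,0,-4.4]],"rotation":[[0,0,0],[0,0,0],[0,0,0],[0,0,0],[0,0,0],[0,0,0],[0,0,0],[0,0,0],[0,0,0],[0,0,0]],"grip":[1,1,1,1,1,1,1,1,1,1]}'
python3 -m pendant '{"linear":[[0,0,-0.5],[0,0,-1.0],[0,0,-1.5],[0,0,-2],[0,0,-2.5],[0,0,-3],[0,0,-3.5],[0,0,-4],[0,0,-4.5],[0,0,-4.8]],"rotation":[[0,0,0],[0,0,0],[0,0,0],[0,0,0],[0,0,0],[0,0,0],[0,0,0],[0,0,0],[0,0,0],[0,0,0]],"grip":[1,1,1,1,1,1,1,1,1,1]}'
python3 -m pendant '{"linear":[[0,0,-0.2],[0,0,-0.3],[0,0,-0.3],[0,0,-0.3],[0,0,-0.3],[0,0,-0.3],[0,0,-0.3],[0,0,-0.3],[0,0,-0.3],[0,0,-0.3]],"rotation":[[0,0,0],[0,0,0],[0,0,0],[0,0,0],[0,0,0],[0,0,0],[0,0,0],[0,0,0],[0,0,0],[0,0,0]],"grip":[1,1,1,1,1,1,1,1,1,1]}'
python3 - <<'E'
from h import *
b=grab('side','s4.png')
cv2.imwrite('pics/c4.png',cv2.resize(b[120:280,205:385,::-1],None,fx=3.5,fy=3.5,interpolation=cv2.INTER_CUBIC))
go(.516,.031,.213,-75)
E
```

```text
time: 10.35
tool_pos: [0.516, 0.0308, 0.1629]
tool_rot: [0.0, 1.0, 0.0, 0.0]
contact_force: [-1.0, 0.1, -2.9]
gripper_width: 0.15
time: 11.18
tool_pos: [0.5162, 0.0308, 0.2112]
tool_rot: [0.0, 1.0, 0.0, 0.0]
contact_force: [-0.4, 0.4, -2.5]
gripper_width: 0.153
time: 12.02
tool_pos: [0.516, 0.0308, 0.2133]
tool_rot: [0.0, 1.0, 0.0, -0.0]
contact_force: [0.2, -0.1, -2.5]
gripper_width: 0.148
now [0.5159 0.0308 0.2133] yaw 0.0 shift [ 0.01 -0.02  0.03] rot [ 0.    0.   75.05] t 12.07 F [-0.2 -0.4 -2. ] w 0.152
```

View pics/c4.png

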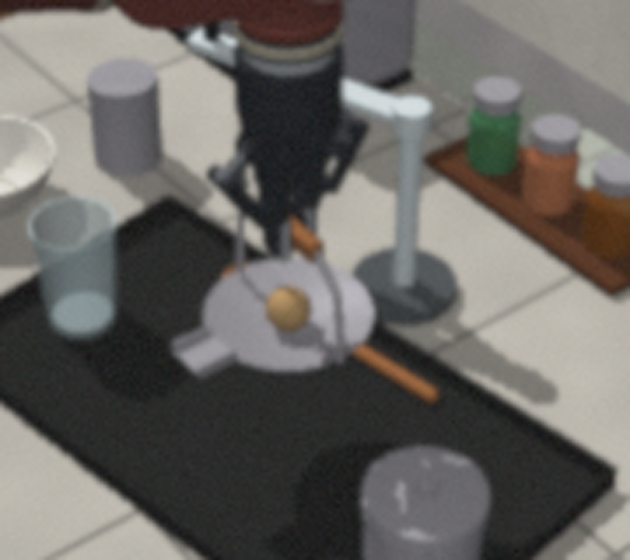

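The dish hangs level, 10 cm up, with the ball (287,308) in the middle and the lip (205,350) still toward the robot. I'll now turn it smoothly by 74° clockwise toward the jar.

```bash
python3 -m pendant '{"linear":[[0,0,0],[0,0,0],[0,0,0],[0,0,0],[0,0,0],[0,0,0],[0,0,0],[0,0,0],[0,0,0],[0,0,0]],"rotation":[[0,0,0.2],[0,0,0.6],[0,0,1.2],[0,0,2],[0,0,3],[0,0,4.2],[0,0,5.6],[0,0,7.2],[0,0,9],[0,0,11]],"grip":[1,1,1,1,1,1,1,1,1,1]}'
python3 -m pendant '{"linear":[[0,0,0],[0,0,0],[0,0,0],[0,0,0],[0,0,0],[0,0,0],[0,0,0],[0,0,0],[0,0,0],[0,0,0]],"rotation":[[0,0,2],[0,0,4],[0,0,6],[0,0,8],[0,0,10],[0,0,12],[0,0,14],[0,0,16],[0,0,18],[0,0,20]],"grip":[1,1,1,1,1,1,1,1,1,1]}'
python3 -m pendant '{"linear":[[0,0,0],[0,0,0],[0,0,0],[0,0,0],[0,0,0],[0,0,0],[0,0,0],[0,0,0],[0,0,0],[0,0,0]],"rotation":[[0,0,2],[0,0,4],[0,0,6],[0,0,8],[0,0,10],[0,0,12],[0,0,14],[0,0,16],[0,0,18],[0,0,20]],"grip":[1,1,1,1,1,1,1,1,1,1]}'
python3 -m pendant '{"linear":[[0,0,0],[0,0,0],[0,0,0],[0,0,0],[0,0,0],[0,0,0],[0,0,0],[0,0,0],[0,0,0],[0,0,0]],"rotation":[[0,0,2],[0,0,4],[0,0,6],[0,0,8],[0,0,10],[0,0,12],[0,0,13.8],[0,0,15.4],[0,0,16.8],[0,0,18]],"grip":[1,1,1,1,1,1,1,1,1,1]}'
python3 -m pendant '{"linear":[[0,0,0],[0,0,0],[0,0,0],[0,0,0],[0,0,0],[0,0,0],[0,0,0],[0,0,0],[0,0,0],[0,0,0]],"rotation":[[0,0,1],[0,0,1.9],[0,0,2.7],[0,0,3.4],[0,0,4],[0,0,4.4],[0,0,4.7],[0,0,4.9],[0,0,5],[0,0,5]],"grip":[1,1,1,1,1,1,1,1,1,1]}'
python3 - <<'E'
from h import *
b=grab('side','s5.png');a=grab('top','t5.png')
f=lambda x:cv2.resize(x[:,:,::-1],None,fx=2.6,fy=2.6,interpolation=cv2.INTER_CUBIC)
cv2.imwrite('pics/c5.png',np.hstack([f(b[110:290,205:355]),f(a[90:270,155:305])]))
go(.516,.031,.213,-74)
E
```

```text
time: 12.9
tool_pos: [0.516, 0.0308, 0.2133]
tool_rot: [0.0, 0.995, -0.097, -0.0]
contact_force: [0.1, -0.2, -2.9]
gripper_width: 0.151
time: 13.73
tool_pos: [0.5159, 0.0308, 0.2133]
tool_rot: [0.0, 0.963, -0.268, -0.0]
contact_force: [-0.8, -0.3, -3.0]
gripper_width: 0.151
time: 14.57
tool_pos: [0.5159, 0.0308, 0.2133]
tool_rot: [-0.0, 0.902, -0.431, -0.0]
contact_force: [-0.3, -0.1, -2.5]
gripper_width: 0.148
time: 15.4
tool_pos: [0.5159, 0.0308, 0.2133]
tool_rot: [0.0, 0.824, -0.567, -0.0]
contact_force: [0.5, 0.5, -2.5]
gripper_width: 0.153
time: 16.23
tool_pos: [0.516, 0.0308, 0.2133]
tool_rot: [0.0, 0.799, -0.601, 0.0]
contact_force: [-0.1, 0.1, -2.2]
gripper_width: 0.147
now [0.516  0.0308 0.2133] yaw -74.0 shift [-0.02 -0.01  0.03] rot [-0.   -0.    0.05] t 16.33 F [-0.1  0.5 -3.2] w 0.151
```

View pics/c5.png

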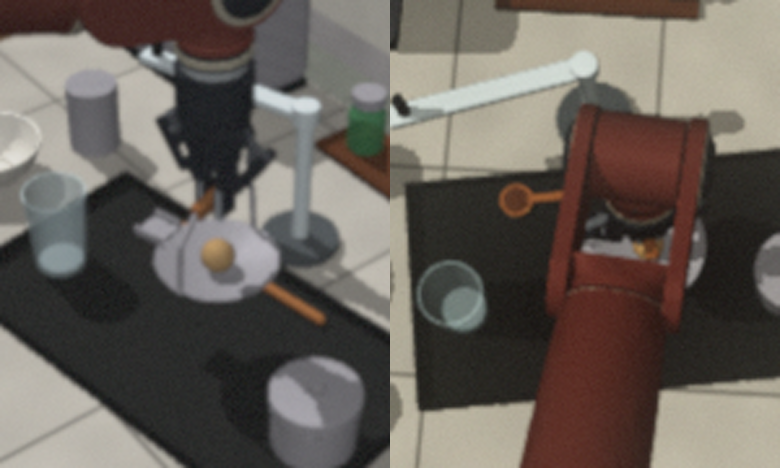

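The lip (crop 150,228 in the side view) now points left toward the jar (57,225), and the ball (217,255) is centred. A numeric check follows.

Run:
```python
from h import *
A=lambda v:np.degrees(np.arctan2(v[1],v[0]))
c=np.array([.516,.031])
l=onz('side',205+151/2.6,110+228/2.6,.131);print('lip',l,A(l[:2]-c),np.linalg.norm(l[:2]-c),'expected px',proj('side',[*(c+.096*np.array([np.cos(np.radians(106.5)),np.sin(np.radians(106.5))])),.131]),'seen',205+151/2.6,110+228/2.6)
print('ball',onz('side',205+217/2.6,110+255/2.6,.132))
j=(onz('side',205+55/2.6,110+190/2.6,.11),onz('top',155+(451-390)/2.6,90+294/2.6,.11));print('jar',j,[A(x[:2]-c) for x in j])
p=onz('top',155+(397-390)/2.6,90+100/2.6,.236);print('peg',p,A(p[:2]-[.7015,.11]))
```

```text
lip [0.48970612 0.10701215 0.131     ] 109.08136598172395 0.08043142955152882 expected px [259.48581272 194.91298735] seen 263.0769230769231 197.69230769230768
ball [0.51804726 0.02854095 0.132     ]
jar (array([0.4560833 , 0.25012195, 0.11      ]), array([0.45027045, 0.24919787, 0.11      ])) [np.float64(105.29312015769872), np.float64(106.76431251195824)]
peg [0.63546029 0.30314137 0.236     ] 108.87679878548597
```

Run:
```python
from h import *
go(.516,.031,.213,-74)
print(manip.job_done())
```

```text
now [0.516  0.0308 0.2133] yaw -74.0 shift [-0.02 -0.01  0.03] rot [-0.   -0.    0.05] t 16.33 F [-0.1  0.5 -3.2] w 0.151
the job is handed in; nothing more can be done
None
```

The job is done and handed in at 16.3 s of robot time, but no verdict was reported.

I swung the lamp arm left by its peg, about 64° from where it started. I then gripped the dish by its wooden bar, lifted it 10 cm, and only after that turned it 74° clockwise (seen from above) toward the clear jar.

Last checks:
- **Hold:** the arm was still and level, with the grip firm at about 13 mm on the 14 mm bar. The outside force on the tool was only the dish's weight, about 3 N.
- **Ball:** it is centred in the dish, within about 3 mm.
- **Lip direction:** the side picture puts the lip at 109° and the jar at 105–107°. I commanded about 106°.
- **Lip distance disagrees:** the lip measured 80 mm from the dish's centre instead of 96 mm. I put this down to picking the pixel by eye on a blurry crop.
- **Lamp:** it stayed aside, at about 109° in the world frame. Its exact joint zero isn't known, so the 64° is measured from where it started.
- **Surroundings:** the spoon, jar and dabba looked undisturbed in the last pictures. I didn't check the tub, mill, green dish or yellow glass again at the end.

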